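Set the fossil turntable to the marked graduation and take the picture

ROBOT

A 6-joint arm with a two-finger parallel gripper is mounted at the origin on the work surface. World frame = base frame: x ahead of the robot, y to its left, z up, the work surface at z = 0. Lengths are in mm, angles in rad, forces in N, time in s.
With the tool pointing down it reaches from about 350 to 975 mm from the base axis. Payload 7.1 kg.
Tool frame: the origin (TCP) lies at the very end of the fingers, on their centre line; the grasp point (between the pads) lies tcp_to_grasp behind it (tcp_to_grasp is the distance from the TCP to the grasp point, in mm); z points along the fingers, x is the direction in which the jaws open and shut, and the axes are right-handed (so a half turn about z gives the same grasp; the last joint's range is limited). The gripper opens to 88 mm and grips with 3 to 60 N. Pads are 20 mm wide; open, the fingers measure 115 mm over their backs; the gripper's body (75 mm by 178 mm) begins 61 mm behind the grasp point.
Start: joints at [-1.25, 0.423, 1.63, -0, 1.089, -0.019], TCP at [208.329, -589.24, 222.675] pointing down, gripper open.
Joint ranges: [-3, 3], [-0.9, 2.11], [0.09, 2.58], [-1.31, 4.45], [0.11, 2.69], [-2.54, 2.54]. Speed limits (rad/s): [2.39, 2.39, 3.01, 3.14, 3.14, 3.14].

INTERFACE

Orientations are given as a rotation vector (axis times angle).
In Python, from workcell import get_obs, get_image, close_job, recognise, mark_of, tcp_to_grasp gives the robot as it stands. The module is installed in compiled form; this text tells all that it offers.
- The arm moves only by the tool move_arm, never from a script. Its argument "motion" is a list of rows, each a list of 7 numbers: the shift along the world's x, y, z in mm, then the turn, a rotation vector about the world's x, y, z in rad, then the finger opening in mm, from 0 to 87.8. A call has 1 to 5 rows; each row is the pose to reach, as a shift and turn from the pose commanded when the call began; what a row does not reach only later rows make up. A row lasts 1/12 s, in which the tool goes at most 41.7 mm and 7.16 degrees, less where a joint would pass 70% of its speed; a pose out of reach is approached as far as the arm can. A call with a gripper value outside its range is refused whole. The fingers move at their own pace and stop on an object; the grip force is fixed at half the most. Time passes only in rows, so rows that repeat a pose let the fingers close. It gives the time, the measured TCP pose, the force and the opening at its end, in the units of the state.
- get_obs(): the state, without advancing time (a new reading comes with each control period).
- get_image(name): name is "scene" or "top"; returns a dict with "color" (400x640x3 uint8, red, green, blue), "mtx" (3x3 intrinsics, pixels), "camera_from_world" (4x4, takes a point from world to camera coordinates). Camera axes: x right, y up, looking along -z (the intrinsics and any distortion apply to the point x, -y, -z); pixel columns grow to the right and rows downward; lengths in mm; the calibration is good to about 2 mm. A picture is of the moment at which its call begins. There is no depth.
- close_job(): hands the job in, once; it reports no verdict.
Trained networks look in a picture, given as the dict that the camera call returned (one of the last four; its "shot" number tells which), for a name from the list of things; names that differ only in an ending like _2 or _b are one class to them, and where a whole thing is asked for, a point or a joint stands for the part that bears it (a point fixed in the world has none). Each returns a list of dicts, best first, with "p" (0 to 1); they miss things now and then, are a little off and sometimes report something else, mostly with a low value. They report only what shows in the picture. A call takes as long as a camera call. They do not tell look-alikes from the thing itself.
- recognise(picture, label): "bbox" ([centre column, centre row, width, height] in pixels, round what is visible of it).
- mark_of(picture, label): "location" ([row, column] in pixels: a listed point, or the origin of a listed thing).
The state is a dict: "t": time; "qpos": joint angles; "qvel": joint speeds; "joint_torque": joint torques, N m; "ee_pos": TCP position; "orientation": TCP orientation; "ft_force": force on the tool from outside, world axes, zero at the start; "moment": the same for the moment, N m; "width": finger opening in mm.
Only numpy, scipy, OpenCV 4.12 (cv2) and the standard library are available. Lean on these libraries where they do the work, as an engineer would, in place of code of your own. Each camera call takes 0.05 s, during which the arm holds its last target. There are 200 camera calls.

TASK

Gently push the turntable's black lever post around its arc, with the outside of the fingers and without gripping it, until its steel pointer is in line with the tall pointed cone standing on the scale (not one of the low discs). Only when it is set, press the grey shutter button beside the turntable fully down and let it come up again. The fossil jaw must ride along on the turntable untouched, and everything else on the table stays where it is.

Things in the scene. Friction and masses are not known exactly. Their poses are not given: they have to be found in the camera images.
- ring (a joint): angle of the aluminium turntable on its stand, rad, positive counter-clockwise from above, limits -1.309 to 1.309; at 0 the lever points along the stand's -x axis. It turns with light friction (about 2 N at the lever post), has no spring and stays where it is left
- axis (a point): turntable axis at the height of its top face, 30 mm above the table; the axes are the stand's. The turntable disc has radius 100 mm. The fixed stand is 12 mm high: a round foot and, on the lever's side, a flat graduated sector out to radius 182 mm with a line every 5 degrees, longer every 15
- post_top (a point): centre of the top of the lever post, 95 mm above the table; upright black cylinder, 16 mm diameter, 55 mm tall (from 40 to 95 mm above the table), centred 125 mm from the axis on a flat steel lever that sticks out of the turntable; axes turn with the turntable, -x points outward along the lever
- pointer_tip (a point): tip of the steel pointer at the lever's outer end, 150 mm from the axis, 21 mm above the table; axes turn with the turntable, -x points outward
- cone_tip (a point): tip, 44 mm above the table, of the fixed steel cone that marks the wanted graduation: base 26 mm across, 32 mm tall, on the stand's scale 168 mm from the axis, at 30, 45 or 60 degrees to either side of the scale's middle. The five other long lines from 30 to 60 degrees carry low steel discs, 12 mm across and 5 mm tall, fixed as well
- shutter (a joint): travel of the shutter button, m: 0 up, 0.006 fully down; springs back; fully down takes about 5 N, and it counts as pressed from 0.004
- shutter_top (a point): centre of the top of the round grey button, 28 mm across, in a black fixed housing on the table; pressed straight down
- jaw: loose beige mosasaur jaw fragment with teeth, about 140 x 40 x 56 mm, 0.3 kg, lying at the middle of the turntable, origin under its middle, z up
- lamp_base: loose black bakelite lamp base, round, 130 mm across, 82 mm tall with a brass socket; origin under its centre
- set_square: loose flat brass set square, about 120 x 100 mm, 4 mm thick; origin under the middle of its long leg
- cube: loose clear acrylic cube, 42 mm, with a tooth inside; origin under its centre
- tube: loose upright glass tube with cork stopper, 28 mm across, 95 mm tall; origin under its centre
- brush: loose wooden-handled brush lying on the table
- tray: loose open cardboard tray 75 x 95 x 22 mm holding small bone scraps; origin under its centre
There are look-alikes about, which are no part of the job. There is more than one size of the part that bears shutter; the job needs the smaller.

How it is judged:
By the outcome, as a careful person would: the job done as asked, in the order asked, and still so for the second after the job is handed in, with the robot touching nothing.
It also fails if it takes over 56 s, if anything falls off the work surface, if the arm or the gripper's body presses on something with over 40 N, if the wrist force passes 120 N, or if a joint passes its speed limit or range.

## Working session

There is one attempt and no reset: what is moved stays moved. The work goes in short steps, Python scripts to look and compute and a tool call to move; the robot and the scene stay as the last step left them, time stands still between calls to the robot, and variables do not carry over. Pictures are saved under pics/ and viewed, about 8 in all and at most 12, crops included, and the job is handed in when it is done.

Besides the shell and the picture viewer there is one more tool, called after "Call:" by a JSON object that holds its "name" and its "arguments". move_arm: Moves the arm, as the interface text tells. Its arguments: {"type":"object","properties":{"motion":{"type":"array"}},"required":["motion"]}

```bash
mkdir -p pics; cat > h.py <<'E'
import numpy as np,cv2
from workcell import *
def ray(im,row,col):
    T=im["camera_from_world"];K=im["mtx"]
    d=np.linalg.inv(K)@np.array([col,row,1.]);d=np.array([d[0],-d[1],-d[2]])
    R=T[:3,:3];return -R.T@T[:3,3],R.T@d
def at(im,row,col,z):
    o,d=ray(im,row,col);return o+d*(z-o[2])/d[2]
def proj(im,p):
    T=im["camera_from_world"];c=T[:3,:3]@np.array(p,float)+T[:3,3]
    q=im["mtx"]@np.array([c[0],-c[1],-c[2]]);return q[:2]/q[2]
def save(im,n,crop=None,s=1):
    a=im["color"][:,:,::-1]
    if crop: a=a[crop[1]:crop[3],crop[0]:crop[2]]
    cv2.imwrite("pics/"+n,cv2.resize(a,None,fx=s,fy=s,interpolation=cv2.INTER_CUBIC))
E
python3 - <<'E'
from h import *
print(tcp_to_grasp, {k:np.round(v,3) for k,v in get_obs().items()})
Z=dict(axis=30,post_top=95,pointer_tip=21,cone_tip=44,shutter_top=30,jaw=30,tube=0,cube=0,lamp_base=0,tray=0,set_square=0,brush=0)
for n in("top","scene"):
    im=get_image(n);save(im,n+"0.png",s=1.25)
    print(n,im.keys(),ray(im,200,320)[0].round())
    for l,z in Z.items():
        for r in mark_of(im,l)[:3]: print(l,round(r["p"],2),np.round(r["location"]),at(im,*r["location"],z).round(1))
    for r in recognise(im,"shutter")[:4]: print("bb",r)
E
```

```text
18.700000000000003 {'t': np.float64(0.0), 'qpos': array([-1.25 ,  0.424,  1.631, -0.   ,  1.089, -0.019]), 'qvel': array([ 0.   , -0.001,  0.001, -0.001,  0.001, -0.001]), 'joint_torque': array([-2.0000e-03, -5.4462e+01, -2.7366e+01,  6.4000e-02,  2.3000e-02,
       -0.0000e+00]), 'ee_pos': array([ 208.164, -588.734,  221.929]), 'orientation': array([-2.564e+00,  1.813e+00,  2.000e-03]), 'ft_force': array([ 0.493, -0.532, -0.109]), 'moment': array([-0.003,  0.046, -0.018]), 'width': np.float64(87.48)}
top dict_keys(['color', 'mtx', 'camera_from_world', 'shot']) [ 246.  -50. 1369.]
axis 0.87 [171. 284.] [609.3  65.2  30. ]
axis 0.42 [179. 183.] [569.1 334.9  30. ]
post_top 0.83 [207. 259.] [493.6 115.2  95. ]
pointer_tip 0.78 [216. 261.] [483.1 117.7  21. ]
cone_tip 0.63 [197. 231.] [524.5 197.3  44. ]
shutter_top 0.73 [211. 397.] [ 521.  -245.1   30. ]
shutter_top 0.57 [246. 414.] [ 430.8 -293.1   30. ]
jaw 0.74 [172. 286.] [608.8  59.7  30. ]
tube 0.74 [180. 181.] [571.3 349.5   0. ]
tube 0.5 [209. 260.] [507.9 124.4   0. ]
cube 0.82 [197. 433.] [ 574.8 -344.6    0. ]
lamp_base 0.97
[... 674 characters left out ...]
 ]
shutter_top 0.69 [120. 356.] [451.1 289.1  30. ]
shutter_top 0.5 [264. 230.] [ 436.3 -296.1   30. ]
shutter_top 0.48 [268. 275.] [ 530.1 -249.5   30. ]
jaw 0.71 [192. 369.] [610.8  61.1  30. ]
tube 0.82 [132. 401.] [581.3 343.4   0. ]
tube 0.48 [163. 338.] [479.3 131.2   0. ]
cube 0.68 [319. 265.] [ 571.8 -350.5    0. ]
lamp_base 0.6 [150. 449.] [732.3 349.6   0. ]
tray 0.86 [122. 352.] [431.5 304.    0. ]
tray 0.24 [265. 229.] [ 420.2 -290.5    0. ]
set_square 0.68 [342. 314.] [ 689.5 -336.     0. ]
set_square 0.51 [192. 364.] [593.4  77.2   0. ]
brush 0.8 [292. 147.] [ 304. -442.    0.]
bb {'bbox': [272.9, 268.6, 17.9, 17.8], 'p': 0.58}
bb {'bbox': [230.9, 266.4, 13.0, 18.5], 'p': 0.42}
```

```bash
python3 - <<'E'
from h import *
a=get_image("top");b=get_image("scene")
save(a,"a1.png",(150,100,490,310),2.3);save(b,"b1.png",(200,90,470,360),2.2)
E
```

```text
(no output)
```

View pics/a1.png

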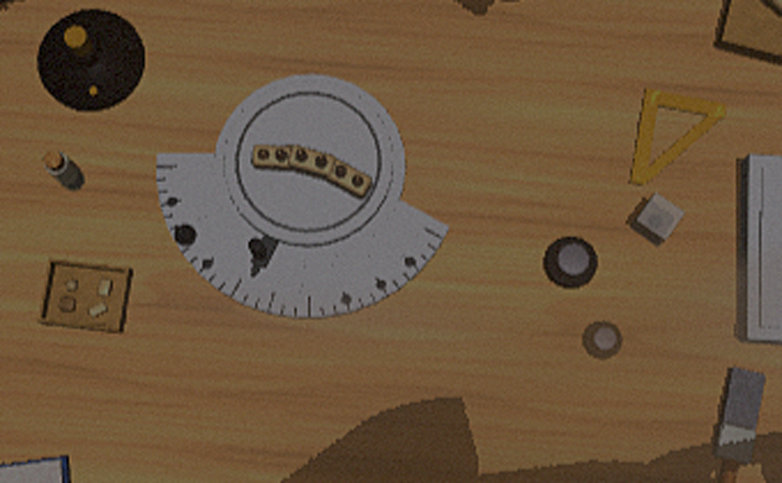

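View pics/b1.png

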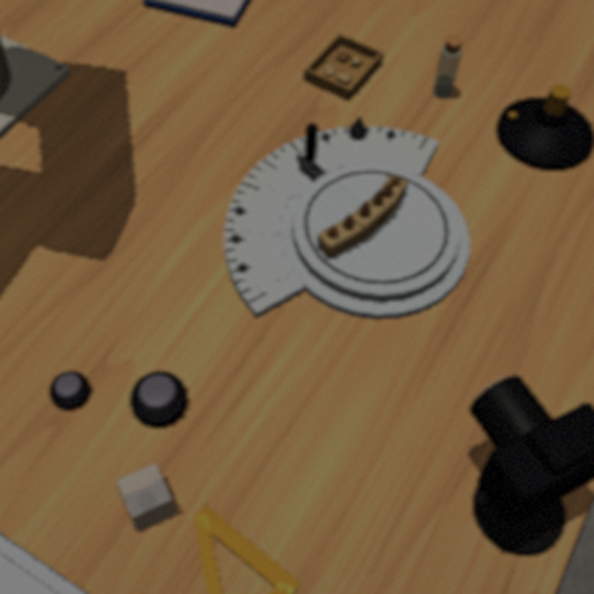

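The crops show the turntable, with the post at top-crop (260,245). The cone is at (185,235), the middle of the three left markers. The small button is at (603,338) and the bigger look-alike at (570,258). Next I'll fit the stand from the disc blobs.

```bash
cat > fit.py <<'E'
from h import *
from scipy.optimize import least_squares
def avg(n,k=6):
    ims=[get_image(n) for _ in range(k)];im=ims[-1];im["avg"]=np.mean([i["color"].astype(float).mean(2) for i in ims],0);return im
def blob(im,uv,r,up=1):
    # darkness-weighted centroid round uv
    for _ in range(4):
        u,v=uv;R=int(r+2);x0,y0=int(round(u))-R,int(round(v))-R
        p=im["avg"][y0:y0+2*R+1,x0:x0+2*R+1];Y,X=np.mgrid[y0:y0+2*R+1,x0:x0+2*R+1]
        w=np.clip(np.percentile(p,70)*.85-p,0,None)*(np.hypot(X-u,Y-v)<=r)
        if w.sum()<5: return None
        uv=np.array([(w*X).sum()/w.sum(),(w*Y).sum()/w.sum()])
    return uv
def stand(im,s0,r=3):
    s=np.array(s0,float)
    for _ in range(3):
        obs=[]
        for a in(-60,-30,30,45,60):
            P=lambda s,a=a:[s[0]+168*np.cos(s[2]+np.radians(a)),s[1]+168*np.sin(s[2]+np.radians(a)),14.5]
            b=blob(im,proj(im,P(s)),r)
            if b is not None: obs.append((P,b))
        f=least_squares(lambda s:np.concatenate([proj(im,P(s))-b for P,b in obs]),s,x_scale=[1,1,.01],loss="soft_l1");s=f.x
    return s,np.round(f.fun,2)
E
python3 - <<'E'
from fit import *
for n in("top","scene"):
    im=avg(n);s,res=stand(im,[611,65,np.radians(165)])
    print(n,s.round(1),np.degrees(s[2]).round(2),res)
    for l,z in(("axis",30),("post_top",95),("pointer_tip",21),("cone_tip",44)):
        for r in mark_of(im,l)[:1]:
            p=at(im,*r["location"],z);d=p[:2]-s[:2];print(l,p.round(1),np.hypot(*d).round(1),np.degrees(np.arctan2(d[1],d[0])).round(2))
    for r in mark_of(im,"shutter_top"): print(r["p"],[at(im,*r["location"],z).round(1) for z in(20,30,40)])
    a=cv2.normalize(im["avg"],None,0,255,cv2.NORM_MINMAX).astype(np.uint8)
    c={"top":(205,120,365,250),"scene":(290,130,420,245)}[n]
    A=cv2.cvtColor(cv2.resize(a[c[1]:c[3],c[0]:c[2]],None,fx=4,fy=4,interpolation=cv2.INTER_CUBIC),cv2.COLOR_GRAY2BGR)
    for g in(-60,-45,-30,0,30,45,60):
        t=s[2]+np.radians(g);q=(proj(im,[s[0]+168*np.cos(t),s[1]+168*np.sin(t),14])-[c[0],c[1]]+.5)*4
        cv2.circle(A,tuple(int(x) for x in q),2,(0,0,255),-1)
    cv2.imwrite("pics/f%s.png"%n,A)
a,b=cv2.imread("pics/ftop.png"),cv2.imread("pics/fscene.png")
H=max(a.shape[0],b.shape[0])
pad=lambda x:cv2.copyMakeBorder(x,0,H-x.shape[0],0,0,0)
A=np.hstack([pad(a),pad(b)]);cv2.imwrite("pics/f.png",cv2.resize(A,None,fx=800/A.shape[1],fy=800/A.shape[1]))
E
```

```text
top [601.5  59.6   2.9] 164.91 [ 0.85 -0.31 -1.31  0.96  0.98 -0.67  0.25 -0.8  -1.33  1.35]
axis [522.6 198.3  30. ] 159.5 119.63
post_top [496.3 110.6  95. ] 116.9 154.13
pointer_tip [477.1 124.9  21. ] 140.5 152.31
cone_tip [525.3 204.5  44. ] 163.7 117.72
0.7 [array([ 524.9, -252.1,   20. ]), array([ 522.8, -250.6,   30. ]), array([ 520.7, -249.1,   40. ])]
0.51 [array([ 433. , -295.7,   20. ]), array([ 431.7, -293.8,   30. ]), array([ 430.3, -292. ,   40. ])]
scene [615.7  62.7   3. ] 169.72 [ 0.05 -0.   -0.05  0.04 -0.13 -0.07  0.14 -0.03 -0.02  0.06]
axis [610.8  65.8  30. ] 5.8 147.87
post_top [491.1 119.6  95. ] 137.0 155.46
pointer_tip [474.4 117.   21. ] 151.3 158.99
cone_tip [733.1 301.7  44. ] 266.3 63.84
0.53 [array([ 516.7, -248.9,   20. ]), array([ 520.5, -252.7,   30. ]), array([ 524.4, -256.4,   40. ])]
0.47 [array([ 428. , -303.2,   20. ]), array([ 432.9, -306.3,   30. ]), array([ 437.8, -309.4,   40. ])]
```

View pics/f.png

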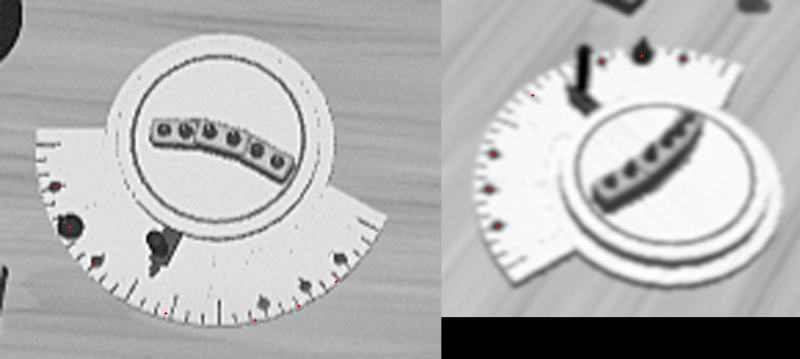

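The scene fit locks onto all the discs (residual about 0.1 px). The top fit drifted off the right-hand ones, so I'll reseed it from the scene result, and add direct blob fits for the post and the button.

```bash
python3 - <<'E'
from fit import *
for n in("top","scene"):
    im=avg(n);s,res=stand(im,[615.7,62.7,np.radians(169.7)])
    print(n,s.round(1),np.degrees(s[2]).round(2),res)
    for l,z in(("post_top",95),("pointer_tip",21),("cone_tip",44)):
        for r in mark_of(im,l)[:2]:
            p=at(im,*r["location"],z);d=p[:2]-s[:2];print(l,round(r["p"],2),p.round(1),np.hypot(*d).round(1),np.degrees(np.arctan2(d[1],d[0])).round(2))
    # button: bright blob inside dark housing
    u,v=proj(im,[432,-297,30]);x0,y0=int(u)-12,int(v)-12
    p=im["color"][y0:y0+24,x0:x0+24].astype(int);sat=p.max(2)-p.min(2);val=p.mean(2)
    m=((sat<18)&(val>np.percentile(val[sat<18],60))).astype(np.uint8)
    k,l,st,ce=cv2.connectedComponentsWithStats(m);i=1+np.argmax(st[1:,4]);c=ce[i]+[x0,y0]
    print("button px",c,st[i],[at(im,c[1],c[0],z).round(1) for z in(20,30,40)])
    a=[im["color"][y0-15:y0+33,x0-15:x0+33,::-1]]
    u,v=map(int,proj(im,[500,150,40]));a.append(im["color"][v-24:v+24,u-24:u+24,::-1])
    cv2.imwrite("pics/z%s.png"%n,cv2.resize(cv2.convertScaleAbs(np.hstack(a),alpha=1.8),None,fx=8,fy=6,interpolation=cv2.INTER_CUBIC))
A=np.vstack([cv2.imread("pics/z%s.png"%n) for n in("top","scene")]);cv2.imwrite("pics/z.png",A)
E
```

```text
top [613.9  66.4   3. ] 169.67 [-0.17 -0.04  0.07 -0.01 -0.01  0.01 -0.03  0.07  0.15 -0.02]
post_top 0.93 [495.6 112.9  95. ] 127.0 158.56
pointer_tip 0.93 [479.4 115.2  21. ] 143.0 160.07
cone_tip 0.66 [ 661.  -320.6   44. ] 389.9 -83.05
cone_tip 0.5 [523.6 198.5  44. ] 160.0 124.36
button px [409.66666667 248.        ] [ 6 14  2  3  3] [array([ 426.3, -283.4,   20. ]), array([ 425. , -281.6,   30. ]), array([ 423.6, -279.9,   40. ])]
scene [615.7  62.8   3. ] 169.73 [ 0.04  0.   -0.04  0.03 -0.12 -0.07  0.14 -0.03 -0.02  0.06]
post_top 0.57 [501.1 117.   95. ] 126.7 154.65
post_top 0.18 [ 468.7 -325.1   95. ] 414.7 -110.75
pointer_tip 0.56 [485.3 116.1  21. ] 140.8 157.74
cone_tip 0.42 [527.2 217.3  44. ] 178.1 119.78
button px [230.5 264.5] [10  9 10 10 82] [array([ 432.7, -293.6,   20. ]), array([ 437.5, -296.8,   30. ]), array([ 442.4, -300. ,   40. ])]
```

View pics/z.png

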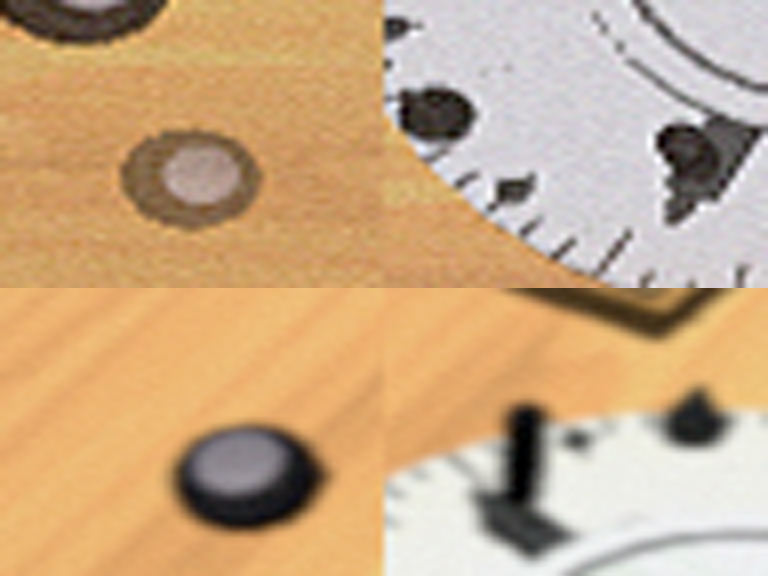

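Both cameras now agree: axis at about (615,65), scale middle at 169.7°, cone direction 124.7°, lever at about 157.5°. The small button is at about (433,-295). I'm closing the fingers and travelling.

Call:
{"name": "move_arm", "arguments": {"motion": [[14,33,0,0,0,0.12,0],[28,67,0,0,0,0.24,0],[42,100,0,0,0,0.36,0],[56,134,0,0,0,0.48,0],[70,167,0,0,0,0.6,0]]}}

```text
t: 3.92
ee_pos: [278.6, -420.6, 222.7]
orientation: [-2.989, 0.967, -0.0]
ft_force: [0.2, 0.1, 0.9]
width: 57.5
```

Call:
{"name": "move_arm", "arguments": {"motion": [[14,33,0,0,0,0.12,0],[28,67,0,0,0,0.24,0],[42,100,0,0,0,0.36,0],[56,134,0,0,0,0.48,0],[70,167,0,0,0,0.6,0]]}}

```text
t: 4.33
ee_pos: [348.7, -253.6, 222.9]
orientation: [3.141, -0.04, 0.001]
ft_force: [0.8, -0.2, 0.2]
width: 24.5
```

Call:
{"name": "move_arm", "arguments": {"motion": [[14,33,0,0,0,0.12,0],[28,67,0,0,0,0.24,0],[42,100,0,0,0,0.36,0],[56,134,0,0,0,0.48,0],[70,167,0,0,0,0.6,0]]}}

```text
t: 4.75
ee_pos: [418.8, -86.5, 223.0]
orientation: [3.012, 0.891, 0.001]
ft_force: [0.8, -0.2, 0.6]
width: 0.9
```

Call:
{"name": "move_arm", "arguments": {"motion": [[14,33,0,0,0,0.12,0],[28,67,0,0,0,0.24,0],[42,100,0,0,0,0.36,0],[56,134,0,0,0,0.48,0],[67,162,0,0,0,0.6,0]]}}

```text
t: 5.17
ee_pos: [486.2, 76.2, 223.0]
orientation: [2.614, 1.742, 0.002]
ft_force: [0.4, -0.0, 0.6]
width: 0.5
```

Call:
{"name": "move_arm", "arguments": {"motion": [[0,0,-40,0,0,0,0],[0,0,-80,0,0,0,0],[0,0,-120,0,0,0,0],[0,0,-150,0,0,0,0],[0,0,-165,0,0,0,0]]}}

```text
t: 5.58
ee_pos: [483.2, 73.7, 54.3]
orientation: [-2.618, -1.733, 0.007]
ft_force: [-1.3, 0.4, -0.3]
width: 0.5
```

```bash
python3 - <<'E'
from fit import *
o=get_obs();print(o["ee_pos"].round(1),o["ft_force"].round(1))
a=get_image("top");b=get_image("scene")
u,v=map(int,proj(a,[510,110,50]));A=a["color"][v-40:v+40,u-50:u+50,::-1]
u,v=map(int,proj(b,[510,110,50]));B=b["color"][v-40:v+40,u-50:u+50,::-1]
cv2.imwrite("pics/c.png",cv2.resize(cv2.convertScaleAbs(np.hstack([A,B]),alpha=2),None,fx=4,fy=4,interpolation=cv2.INTER_CUBIC))
E
```

```text
[483.2  73.7  54.3] [-1.3  0.4 -0.3]
```

View pics/c.png

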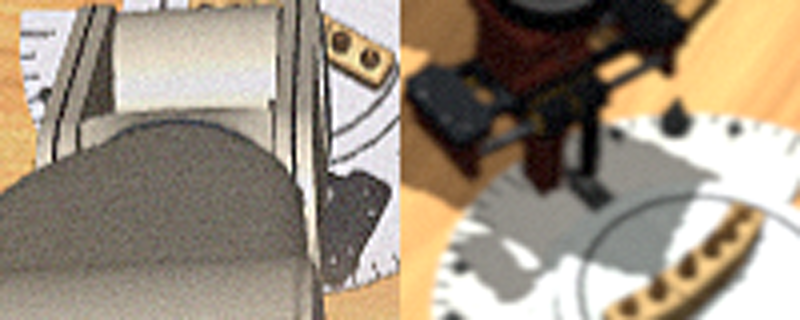

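Call:
{"name": "move_arm", "arguments": {"motion": [[0,0,0,0,0,0,0],[0,0,0,0,0,0,0]]}}

```text
t: 5.85
ee_pos: [486.4, 73.9, 58.8]
orientation: [2.619, 1.733, 0.003]
ft_force: [0.1, -0.6, -0.2]
width: 0.6
```

```bash
cat > tab.py <<'E'
import numpy as np
A=np.array([614.8,64.6])
def P(t,h=21.5): 
    t=np.radians(t);return A+125*np.array([np.cos(t),np.sin(t)])-h*np.array([np.sin(t),-np.cos(t)])
if __name__=="__main__":
    for t in(160,157.5,154.5,151.5,148.5,145.5,142.5,139.5,136.5,133.5,130.5,127.5,124.7): print(t,P(t).round(1))
E
python3 tab.py
```

```text
160 [490.   87.1]
157.5 [491.1  92.6]
154.5 [492.7  99. ]
151.5 [494.7 105.4]
148.5 [497.  111.6]
145.5 [499.6 117.7]
142.5 [502.5 123.6]
139.5 [505.8 129.4]
136.5 [509.3 135. ]
133.5 [513.2 140.5]
130.5 [517.3 145.7]
127.5 [521.6 150.7]
124.7 [526.  155.1]
```

Call:
{"name": "move_arm", "arguments": {"motion": [[2,7,0,0,0,0,0],[4,13,0,0,0,0,0],[5,17,0,0,0,-0.01,0],[6,21,0,0,0,-0.03,0],[7,25,0,0,0,-0.05,0]]}}

```text
t: 6.27
ee_pos: [493.1, 99.4, 58.5]
orientation: [2.662, 1.666, 0.002]
ft_force: [0.2, -2.5, 1.8]
width: 0.4
```

Call:
{"name": "move_arm", "arguments": {"motion": [[1.3,4,0,0,0,-0.035,0],[2.8,8.3,0,0,0,-0.07,0],[4.2,12.5,0,0,0,-0.105,0],[5.5,15.6,0,0,0,-0.13,0],[7,18.7,0,0,0,-0.157,0]]}}

```text
t: 6.68
ee_pos: [499.8, 118.0, 58.4]
orientation: [2.785, 1.452, 0.001]
ft_force: [-0.3, -2.1, 2.1]
width: 0.4
```

Call:
{"name": "move_arm", "arguments": {"motion": [[1.9,4,0,0,0,-0.035,0],[3.9,8,0,0,0,-0.07,0],[6,11.7,0,0,0,-0.105,0],[8,14.7,0,0,0,-0.13,0],[9.7,17.3,0,0,0,-0.157,0]]}}

```text
t: 7.1
ee_pos: [509.3, 135.4, 58.3]
orientation: [2.891, 1.229, 0.001]
ft_force: [-0.4, -1.8, 1.6]
width: 0.6
```

```bash
python3 - <<'E'
from fit import *
o=get_obs();print(o["ee_pos"].round(1),o["ft_force"].round(1))
b=get_image("scene");a=get_image("top")
for im in(a,b):
    for l,z in(("post_top",95),("pointer_tip",21)):
        for r in mark_of(im,l)[:2]:
            p=at(im,*r["location"],z);d=p[:2]-[614.8,64.6];print(l,round(r["p"],2),p.round(1),np.hypot(*d).round(1),np.degrees(np.arctan2(d[1],d[0])).round(2))
u,v=map(int,proj(b,[530,110,50]));B=b["color"][v-50:v+50,u-65:u+65,::-1]
cv2.imwrite("pics/d.png",cv2.resize(cv2.convertScaleAbs(B,alpha=2),None,fx=5,fy=5,interpolation=cv2.INTER_CUBIC))
E
```

```text
[509.3 135.4  58.3] [-0.4 -1.8  1.6]
post_top 0.79 [524.9 153.2  95. ] 126.3 135.41
pointer_tip 0.71 [515.3 158.9  21. ] 137.1 136.52
```

View pics/d.png

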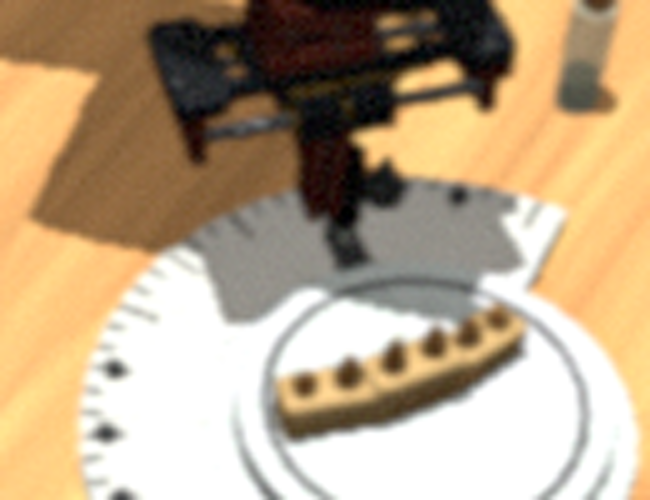

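Call:
{"name": "move_arm", "arguments": {"motion": [[2.5,3.5,0,0,0,-0.035,0],[5,7,0,0,0,-0.07,0],[7.7,10.4,0,0,0,-0.105,0],[10,13.1,0,0,0,-0.13,0],[12.3,15.7,0,0,0,-0.157,0]]}}

```text
t: 7.82
ee_pos: [520.8, 150.3, 57.6]
orientation: [2.979, 0.999, -0.002]
ft_force: [-1.4, -1.3, 1.4]
width: 0.4
```

Call:
{"name": "move_arm", "arguments": {"motion": [[0,0,0,0,0,0,0],[-10,-8,0,0,0,0,0],[-24,-18,0,0,0,0,0],[-24,-18,40,0,0,0,0],[-24,-18,80,0,0,0,0]]}}

```text
t: 8.23
ee_pos: [494.3, 131.3, 136.4]
orientation: [-2.977, -1.001, 0.011]
ft_force: [1.3, 0.3, 0.8]
width: 0.9
```

Call:
{"name": "move_arm", "arguments": {"motion": [[0,-40,10,0,0,0,0],[0,-80,10,0,0,0,0],[0,-120,10,0,0,0,0],[0,-160,10,0,0,0,0],[0,-200,10,0,0,0,0]]}}

```text
t: 8.65
ee_pos: [497.0, -69.3, 148.1]
orientation: [2.977, 1.002, 0.001]
ft_force: [0.9, -0.7, -0.0]
width: 0.2
```

```bash
cat > meas.py <<'E'
from fit import *
import sys
S={"top":[613.9,66.4,np.radians(169.67)],"scene":[615.7,62.8,np.radians(169.73)]}
out=[]
for n in("top","scene"):
    im=avg(n,4);s,res=stand(im,S[n]);s=S[n] if np.abs(res).max()>.4 else s
    print(n,np.round(s,2),np.degrees(s[2]).round(2),np.abs(res).max())
    for l,z,r0 in(("post_top",95,125),("pointer_tip",21,150),("cone_tip",44,168)):
        for r in mark_of(im,l)[:1]:
            p=at(im,*r["location"],z);d=p[:2]-s[:2];print(l,round(r["p"],2),p.round(1),np.hypot(*d).round(1),np.degrees(np.arctan2(d[1],d[0])).round(2))
    t=s[2]-np.pi/4;c=[s[0]+125*np.cos(t),s[1]+125*np.sin(t),40]
    u,v=map(int,proj(im,c));w=24
    a=cv2.resize(cv2.convertScaleAbs(im["avg"][v-w:v+w,u-w:u+w],alpha=2),None,fx=8,fy=8,interpolation=cv2.INTER_CUBIC);a=cv2.cvtColor(a,cv2.COLOR_GRAY2BGR)
    f=lambda r,z:tuple(int(x) for x in (proj(im,[s[0]+r*np.cos(t),s[1]+r*np.sin(t),z])-[u-w,v-w]+.5)*8)
    cv2.line(a,f(112,21),f(168,21),(0,0,255),1)     # wanted pointer line
    cv2.line(a,f(125,40),f(125,95),(0,255,0),1)     # wanted post axis
    out.append(a)
cv2.imwrite("pics/"+sys.argv[1],np.hstack(out))
E
python3 meas.py e.png
```

```text
top [612.91  65.69   2.95] 169.29 0.06
post_top 0.83 [526.1 162.1  95. ] 129.7 132.01
pointer_tip 0.83 [524.8 175.9  21. ] 141.1 128.64
cone_tip 0.4 [517.1 202.3  44. ] 166.9 125.05
scene [615.7   62.8    2.96] 169.73 2.58
post_top 0.73 [ 598.8 -376.7   95. ] 439.8 -92.2
pointer_tip 0.58 [517.4 178.6  21. ] 151.9 130.31
```

View pics/e.png

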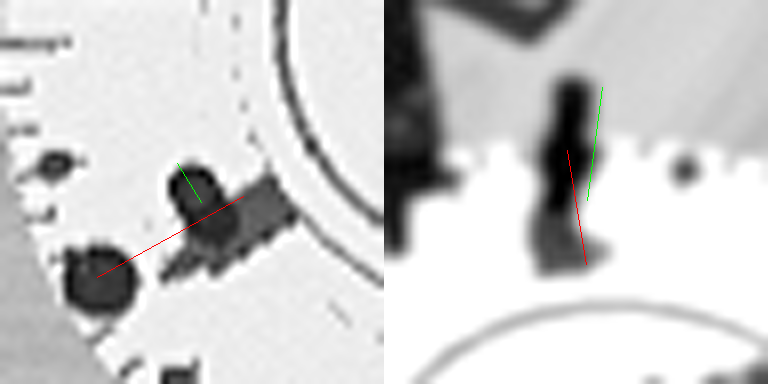

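The pointer still stops short of the cone by about 4°. I'll measure it precisely by fitting the projected post silhouette in both cameras.

```bash
cat > ang.py <<'E'
from fit import *
S={"top":[613.9,66.4,np.radians(169.67)],"scene":[615.7,62.8,np.radians(169.73)]}
def circ(c,r,z): 
    a=np.linspace(0,2*np.pi,40);return np.c_[c[0]+r*np.cos(a),c[1]+r*np.sin(a),np.full(40,z)]
def mask(im,polys,x0,y0,w,k=8):
    M=np.zeros((w*k,w*k),np.uint8)
    for pts in polys:
        q=np.array([proj(im,p) for p in pts])-[x0,y0]+.5
        cv2.fillConvexPoly(M,cv2.convexHull((q*k*16).round().astype(np.int32)),255,shift=4)
    return cv2.GaussianBlur(cv2.resize(M,(w,w),interpolation=cv2.INTER_AREA).astype(float)/255,(0,0),.6)
def run():
  for n in("top","scene"):
    im=avg(n,4);s=S[n];e=lambda r,t:[s[0]+r*np.cos(t),s[1]+r*np.sin(t)]
    w=40;u,v=proj(im,e(125,s[2]-np.radians(43))+[50]);x0,y0=int(u)-20,int(v)-20
    I=im["avg"][y0:y0+w,x0:x0+w]
    def polys(th,dc=0):
        t=s[2]+np.radians(th);tc=s[2]-np.radians(45-dc)
        post=[np.r_[circ(e(125,t),8,40),circ(e(125,t),8,95)]]
        d=np.array([-np.sin(t),np.cos(t)])*1.
        lev=[np.array([list(np.array(e(98,t))+d*9)+[38],list(np.array(e(98,t))-d*9)+[38],list(np.array(e(133,t))+d*9)+[38],list(np.array(e(133,t))-d*9)+[38]]),
             np.array([list(np.array(e(133,t))+d*5)+[21],list(np.array(e(133,t))-d*5)+[21],e(150,t)+[21]])]
        cone=[np.r_[circ(e(168,tc),13,12),[e(168,tc)+[44]]]]
        return post,lev,cone
    def cost(th,sh=0):
        p,l,c=polys(th);B=[mask(im,x,x0,y0,w) for x in(p,l,c)]
        near=np.hypot(*(np.mgrid[:w,:w]-20))<14
        A=np.c_[np.ones(near.sum()),*[b[near] for b in B]]
        r=np.linalg.lstsq(A,I[near],rcond=None);return r[1][0]
    T=np.arange(-56,-32,.5);C=[cost(t) for t in T];i=int(np.argmin(C));f=np.polyfit(T[i-2:i+3],C[i-2:i+3],2)
    print(n,"ring",round(-f[1]/2/f[0],2),"cost",round(min(C)/np.median(C),3))
if __name__=="__main__": run()
E
python3 ang.py
```

```text
top ring -39.77 cost 0.341
scene ring -40.04 cost 0.378
```

Both cameras give ring at about -39.9°, so 5.1° remain. I'll return and finish the push slowly.

Call:
{"name": "move_arm", "arguments": {"motion": [[0,40,0,0,0,0,0],[0,80,0,0,0,0,0],[0,120,0,0,0,0,0],[0,160,0,0,0,0,0],[0,200,-10,0,0,0,0]]}}

```text
t: 10.17
ee_pos: [498.3, 134.4, 139.1]
orientation: [2.978, 0.999, 0.005]
ft_force: [2.1, -0.1, -0.0]
width: 0.3
```

Call:
{"name": "move_arm", "arguments": {"motion": [[0,0,-30,0,0,0,0],[0,0,-60,0,0,0,0],[0,0,-80,0,0,0,0],[0,0,-80,0,0,0,0],[8,6,-80,0,0,0,0]]}}

```text
t: 10.58
ee_pos: [503.2, 137.7, 56.8]
orientation: [-2.978, -0.999, 0.008]
ft_force: [0.2, 0.1, -0.3]
width: 0.6
```

Call:
{"name": "move_arm", "arguments": {"motion": [[8,6,0,0,0,0,0],[13,10,0,0,0,0,0],[16,12,0,0,0,0,0],[18,14,0,0,0,-0.02,0],[20,16,0,0,0,-0.04,0]]}}

```text
t: 11.0
ee_pos: [525.9, 154.6, 58.4]
orientation: [2.998, 0.937, 0.001]
ft_force: [-1.0, -0.8, 1.7]
width: 0.6
```

Call:
{"name": "move_arm", "arguments": {"motion": [[1.5,1.5,0,0,0,-0.02,0],[2.5,2.5,0,0,0,-0.03,0],[3.2,3,0,0,0,-0.04,0],[3.6,3.4,0,0,0,-0.04,0],[3.6,3.4,0,0,0,-0.04,0]]}}

```text
t: 11.42
ee_pos: [528.9, 157.9, 57.7]
orientation: [-3.016, -0.88, 0.0]
ft_force: [-0.9, -1.2, 1.0]
width: 0.7
```

Call:
{"name": "move_arm", "arguments": {"motion": [[-8,-7,0,0,0,0,0],[-24,-18,0,0,0,0,0],[-24,-18,0,0,0,0,0],[-24,-18,40,0,0,0,0],[-24,-18,80,0,0,0,0]]}}

```text
t: 11.83
ee_pos: [502.6, 139.0, 136.1]
orientation: [-3.016, -0.879, 0.011]
ft_force: [1.3, -0.3, -0.1]
width: 0.2
```

Call:
{"name": "move_arm", "arguments": {"motion": [[0,-40,10,0,0,0,0],[0,-80,10,0,0,0,0],[0,-120,10,0,0,0,0],[0,-160,10,0,0,0,0],[0,-200,10,0,0,0,0]]}}

```text
t: 12.25
ee_pos: [504.9, -61.9, 148.1]
orientation: [3.015, 0.881, 0.002]
ft_force: [0.7, 0.1, 0.4]
width: 0.5
```

```bash
python3 ang.py; python3 meas.py g.png
```

```text
top ring -44.47 cost 0.341
scene ring -44.87 cost 0.401
top [613.06  65.79   2.96] 169.35 0.07
post_top 0.9 [546.6 169.3  95. ] 123.0 122.69
pointer_tip 0.62 [531.5 190.1  21. ] 148.7 123.25
cone_tip 0.65 [520.8 202.7  44. ] 165.1 123.96
scene [615.7   62.8    2.96] 169.73 0.72
post_top 0.72 [549.9 165.   95. ] 121.6 122.77
pointer_tip 0.62 [542.  187.3  21. ] 144.6 120.63
cone_tip 0.38 [521.  204.5  44. ] 170.4 123.76
```

View pics/g.png

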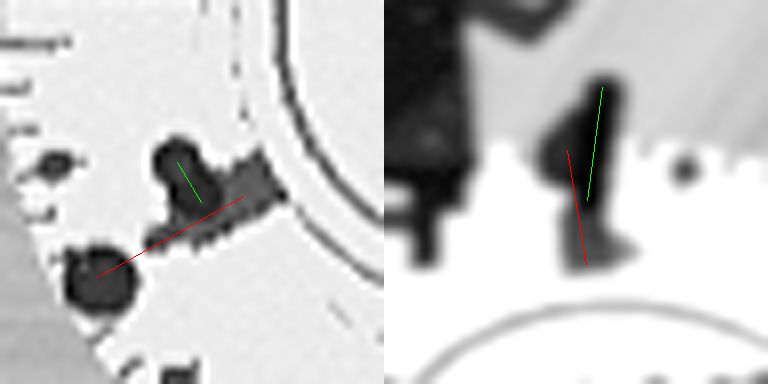

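The ring is at -44.5 to -44.9° in both cameras and the overlay coincides, so it is set. Next is the small button: I'll move to a stand-off short of it and measure it.

```bash
python3 - <<'E'
from fit import *
ims={n:avg(n,3) for n in("top","scene")}
pts={}
for n,im in ims.items():
    u,v=proj(im,[433,-295,24]);x0,y0=int(u)-14,int(v)-14
    p=im["avg"][y0:y0+28,x0:x0+28];c=im["color"][y0:y0+28,x0:x0+28].astype(float);c=cv2.GaussianBlur(c,(0,0),.7)
    sat=(c.max(2)-c.min(2))/c.max(2);m0=sat<.25
    val=c.mean(2);m=(m0&(val>(70 if n=="top" else 45))).astype(np.uint8)
    k,l,st,ce=cv2.connectedComponentsWithStats(m)
    for i in range(1,k):
        if st[i,4]>20: pts[n]=ce[i]+[x0,y0];print(n,ce[i]+[x0,y0],st[i])
    cv2.imwrite("pics/y%s.png"%n,cv2.resize(np.hstack([cv2.convertScaleAbs(c[:,:,::-1],alpha=1.6),cv2.cvtColor(m*255,cv2.COLOR_GRAY2BGR)]),None,fx=10,fy=10,interpolation=0))
    for z in(15,20,25,30): print(z,at(im,*pts[n][::-1],z).round(1) if n in pts else None)
cv2.imwrite("pics/y.png",cv2.resize(np.vstack([cv2.imread("pics/y%s.png"%n) for n in ims]),None,fx=1,fy=1))
E
```

```text
top [412.60655738 246.8852459 ] [ 9 12  9  9 61]
15 [ 430.5 -291.9   15. ]
20 [ 429.8 -291.    20. ]
25 [ 429.1 -290.1   25. ]
30 [ 428.5 -289.2   30. ]
scene [230.41747573 264.57281553] [ 10  10  12  11 103]
15 [ 430.2 -292.3   15. ]
20 [ 432.6 -293.9   20. ]
25 [ 435.1 -295.5   25. ]
30 [ 437.5 -297.1   30. ]
```

View pics/y.png

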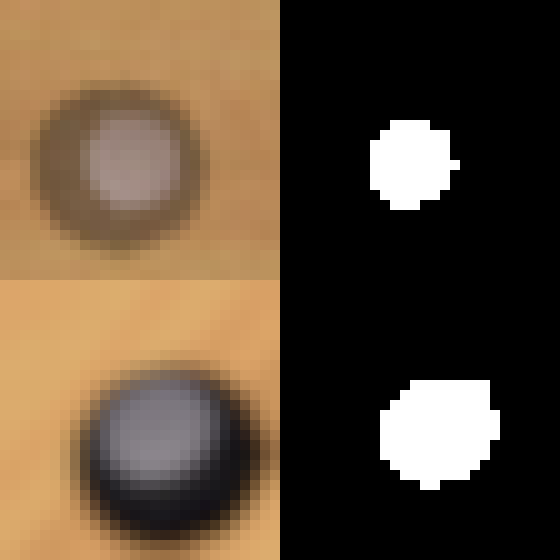

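The small button's top sits at about (431.5,-292.5), z about 20. I'm going above it.

Call:
{"name": "move_arm", "arguments": {"motion": [[-12,-38,0,0,0,0,0],[-24,-76,0,0,0,0,0],[-36,-114,0,0,0,0,0],[-48,-152,0,0,0,0,0],[-60,-190,0,0,0,0,0]]}}

```text
t: 14.07
ee_pos: [444.2, -251.7, 147.8]
orientation: [3.015, 0.881, 0.0]
ft_force: [2.1, -0.2, -1.2]
width: 0.6
```

Call:
{"name": "move_arm", "arguments": {"motion": [[-13.4,-40.6,0,0,0,0,0],[-13.4,-40.6,-30,0,0,0,0],[-13.4,-40.6,-60,0,0,0,0],[-13.4,-40.6,-90,0,0,0,0],[-13.4,-40.6,-98,0,0,0,0]]}}

```text
t: 14.48
ee_pos: [429.2, -289.8, 46.3]
orientation: [-3.012, -0.877, 0.005]
ft_force: [-0.7, 0.5, -0.1]
width: 0.5
```

Call:
{"name": "move_arm", "arguments": {"motion": [[0,0,-4,0,0,0,0],[0,0,-8,0,0,0,0],[0,0,-12,0,0,0,0],[0,0,-14,0,0,0,0],[0,0,-14,0,0,0,0]]}}

```text
t: 14.9
ee_pos: [432.1, -290.9, 36.3]
orientation: [3.015, 0.881, 0.001]
ft_force: [0.0, 0.3, 0.3]
width: 0.6
```

```bash
python3 - <<'E'
from fit import *
o=get_obs();print(o["ee_pos"].round(1),o["ft_force"].round(1))
b=get_image("scene");a=get_image("top");L=[]
for im in(a,b):
    u,v=map(int,proj(im,[432,-293,25]));L.append(im["color"][v-32:v+32,u-40:u+40,::-1])
cv2.imwrite("pics/p.png",cv2.resize(cv2.convertScaleAbs(np.hstack(L),alpha=2),None,fx=5,fy=5,interpolation=cv2.INTER_CUBIC))
E
```

```text
[ 432.1 -290.9   36.3] [0.  0.3 0.3]
```

View pics/p.png

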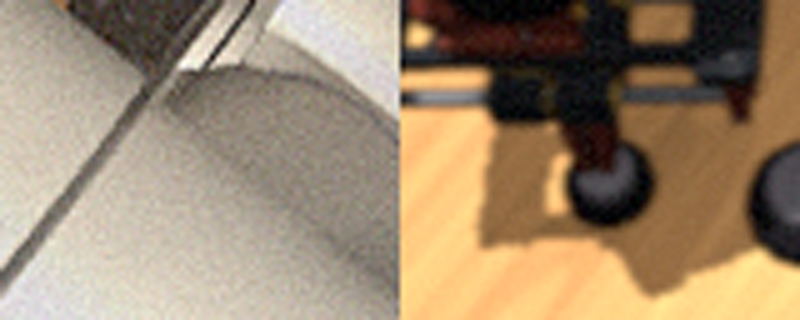

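The fingers are right over the small button. I'll go down in small steps, shifting 1.5 mm in -y, and watch the force.

Call:
{"name": "move_arm", "arguments": {"motion": [[-0.5,-1.5,-2,0,0,0,0],[-0.5,-1.5,-4,0,0,0,0],[-0.5,-1.5,-6,0,0,0,0],[-0.5,-1.5,-8,0,0,0,0],[-0.5,-1.5,-9,0,0,0,0]]}}

```text
t: 15.42
ee_pos: [430.9, -292.2, 26.4]
orientation: [-3.015, -0.88, 0.0]
ft_force: [0.5, -0.7, 0.4]
width: 0.4
```

Call:
{"name": "move_arm", "arguments": {"motion": [[0,0,-1,0,0,0,0],[0,0,-2,0,0,0,0],[0,0,-3,0,0,0,0],[0,0,-4,0,0,0,0],[0,0,-4,0,0,0,0]]}}

```text
t: 15.83
ee_pos: [431.0, -292.2, 22.5]
orientation: [-3.016, -0.88, 0.0]
ft_force: [-0.9, 0.3, 1.2]
width: 0.4
```

Call:
{"name": "move_arm", "arguments": {"motion": [[0,0,-1,0,0,0,0],[0,0,-2,0,0,0,0],[0,0,-2,0,0,0,0]]}}

```text
t: 16.08
ee_pos: [431.0, -292.2, 20.7]
orientation: [3.016, 0.88, 0.0]
ft_force: [-0.8, 0.1, 3.3]
width: 0.1
```

Call:
{"name": "move_arm", "arguments": {"motion": [[0,0,-1,0,0,0,0],[0,0,-2,0,0,0,0],[0,0,-2,0,0,0,0]]}}

```text
t: 16.33
ee_pos: [431.1, -292.3, 18.7]
orientation: [3.016, 0.88, 0.0]
ft_force: [-0.7, 0.8, 2.3]
width: 0.6
```

Call:
{"name": "move_arm", "arguments": {"motion": [[0,0,-1,0,0,0,0],[0,0,-2,0,0,0,0],[0,0,-2,0,0,0,0]]}}

```text
t: 16.58
ee_pos: [431.0, -292.2, 16.6]
orientation: [-3.016, -0.88, 0.0]
ft_force: [-1.5, 1.2, 5.2]
width: 0.8
```

Call:
{"name": "move_arm", "arguments": {"motion": [[0,0,-0.7,0,0,0,0],[0,0,-1.5,0,0,0,0],[0,0,-1.5,0,0,0,0]]}}

```text
t: 16.83
ee_pos: [431.1, -292.3, 16.1]
orientation: [3.016, 0.88, 0.0]
ft_force: [-2.7, 2.2, 15.9]
width: 0.5
```

The force jumps to 16 N against the stop, so the button is fully down. I'm releasing it and rising clear.

Call:
{"name": "move_arm", "arguments": {"motion": [[0,0,3,0,0,0,0],[0,0,8,0,0,0,0],[0,0,25,0,0,0,0],[0,0,60,0,0,0,0],[0,0,100,0,0,0,0]]}}

```text
t: 17.25
ee_pos: [429.5, -291.2, 114.4]
orientation: [-3.012, -0.879, 0.005]
ft_force: [0.2, -0.4, -0.5]
width: 0.4
```

Call:
{"name": "move_arm", "arguments": {"motion": [[0,-40,20,0,0,0,0],[0,-80,40,0,0,0,0],[0,-120,60,0,0,0,0],[0,-160,60,0,0,0,0],[0,-180,60,0,0,0,0]]}}

```text
t: 17.67
ee_pos: [431.6, -476.5, 177.5]
orientation: [3.011, 0.878, 0.003]
ft_force: [1.2, -0.3, 0.3]
width: 0.2
```

```bash
python3 ang.py; python3 - <<'E'
from h import *
b=get_image("scene");save(b,"end.png",(180,80,480,370),2)
a=get_image("top")
for l in("jaw","tube","tray","cube","lamp_base","set_square"):
    r=mark_of(a,l);print(l,at(a,*r[0]["location"],30 if l=="jaw" else 0).round() if r else None)
E
```

```text
top ring -44.47 cost 0.345
scene ring -44.89 cost 0.331
jaw [607.  59.  30.]
tube [579. 344.   0.]
tray [627.  64.   0.]
cube [ 567. -346.    0.]
lamp_base [733. 334.   0.]
set_square [ 685. -340.    0.]
```

View pics/end.png

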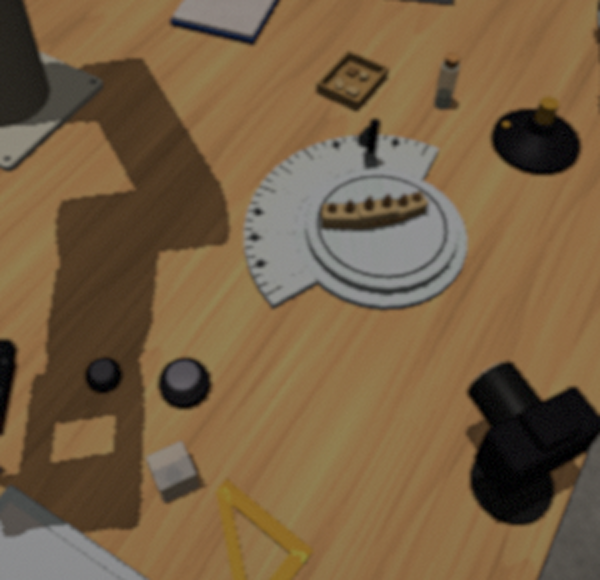

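The final picture shows the post in front of the cone at (370,135), the jaw riding along, the button free, and everything else in place. I'm handing in.

```bash
python3 -c "from workcell import *;print(close_job())"
```

```text
the job is handed in; nothing more can be done
None
```

I set the turntable to the cone, pressed the small shutter button afterwards, and handed the job in at about 18.5 s. `close_job()` gave no verdict.

- **Turntable:** I pushed the lever post with the outside of the closed fingers, with contact forces of about 2–3 N. The cone is on the -45° graduation. My last silhouette fit put the ring at -44.5° from the top camera and -44.9° from the scene camera, and it read the same after the button press. The networks' point marks were noisier. After the last push they put the lever at about 121–123° in the world frame and the cone at about 124°, a degree or more past the cone. I trusted the silhouette fit.
- **Button:** I used the smaller of the two. I pressed it about 6 mm until the force jumped from 5 to 16 N at the stop, then released it. That it came back up was not measured; in the last picture it lay in the arm's shadow.
- **Other objects:** The jaw rode along on the turntable. Nothing else looks moved in the last picture. The networks' last positions for the tube, cube, lamp base and set square were within about 15 mm of the first ones, which is within their scatter. The top-camera network put the tray on the turntable, but the picture shows it in its original place.

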